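# File a card case in a nearly full rack

### The arm

A 7-joint arm with a two-finger parallel gripper is mounted at the origin on a cart in front of the work surface, level with it; the furniture and walls round the work are solid. World frame = base frame: x ahead of the robot, y to its left, z up, the work surface at z = 0. Lengths are in m, angles in rad, forces in N, time in s.
With the tool pointing down it reaches from about 0.4 to 0.875 m from the base axis. Payload 19.3 kg.
Tool frame: the origin (TCP) lies midway between the tips of the shut fingers; the grasp point (between the pads) lies 19 mm behind it; z points along the fingers, y is the line along which they close (so a half turn about z gives the same grasp; the last joint's range is limited). The gripper opens to 85 mm and grips with 20 to 120 N. Pads are 22 mm wide; open, the fingers measure 114 mm over their backs; the gripper's body (76 mm by 85 mm) begins 54 mm behind the grasp point. The pads swing forward as they close: fully open they stand 13 mm farther back than shut.
Start: joints at [1.13, 0.521, -0.036, 1.599, 0.021, 1.021, -0.113], TCP at [0.226, -0.583, 0.2] pointing down, gripper open.
Joint ranges: [-2.91, 2.91], [-0.3, 2.13], [-1.5, 1.42], [0.17, 2.43], [-1.26, 4.41], [0.16, 1.93], [-2.52, 2.52]. Speed limits (rad/s): [1.89, 1.89, 2.39, 2.39, 3.01, 3.01, 3.01].

### API

Orientations are given as [roll, pitch, yaw] about the fixed x, y, z axes, in that order (R = Rz(yaw) Ry(pitch) Rx(roll)).
In Python, from workcell import telemetry, grab_frame, calibration, bot, outline_of, landmark_of gives the robot as it stands. The module is installed in compiled form; this text tells all that it offers.
- The arm moves only by the shell command python3 -m inch 'ROWS' [FORCE]. ROWS is JSON, a list of rows, each a list of 7 numbers: the shift along the tool's x, y, z in m, then the turn, a rotation vector about the tool's x, y, z in rad, then the closure, from 0 (fully open) to 1 (shut). A call has 1 to 5 rows; each row shifts and turns the commanded pose from where the row before left it, along the tool's axes as they then stand; what a row does not reach is not made up. A row lasts 1/10 s, in which the tool goes at most 50 mm and 8.59 degrees, less where a joint would pass 70% of its speed; a pose out of reach is approached as far as the arm can. A call is refused whole if a number of a shift passes 0.05 or a number of a turn 0.15, either way. A call with a gripper value outside its range is refused whole. The fingers move at their own pace and stop on an object; FORCE is the grip in N (left out, the last holds). Time passes only in rows, so rows that do not move let the fingers close. It gives the time, the measured TCP pose, the force, the opening and the grip force at its end, in the units of the state.
- telemetry.observe(): the state, without advancing time (a new reading comes with each control period).
- grab_frame(name): name is "side" or "top" or "wrist"; returns the picture (420x560x3 uint8, red, green, blue); there is no depth.
- calibration(name): a dict with "fovy" (degrees; the focal length in pixels is half the picture's height over the tangent of half this angle, whatever the lens; pixels are square), "cx", "cy" (the principal point, pixels), "pose" (4x4, takes a point from camera to world coordinates). Camera axes: x right, y down, z forward; pixel columns grow to the right and rows downward; lengths in m; the calibration is good to about 2 mm. A picture is of the moment at which its call begins: read the wrist's pose just before it. calibration takes no time and is no camera call; for the wrist camera it gives the pose at the moment of the call.
- bot.job_done(): hands the job in; it is judged then, once.
Trained networks look in the newest picture that a camera, given by its name, has taken for a name from the list of things; names that differ only in an ending like _2 or _b are one class to them, and where a whole thing is asked for, a point or a joint stands for the part that bears it (a point fixed in the world has none). Each returns a list of dicts, best first, with "score" (0 to 1); they miss things now and then, are a little off and sometimes report something else, mostly with a low value. They report only what shows in the picture. A call takes as long as a camera call.
- outline_of(label, camera): "region" (420x560 bool, what is visible of it) and "rect" ([left, top, right, bottom] in pixels, round what is visible of it).
- landmark_of(label, camera): "xy" ([column, row] in pixels: a listed point, or the origin of a listed thing).
The state is a dict: "clock": time; "qpos": joint angles; "qd": joint speeds; "joint_efforts": joint torques, N m; "position": TCP position; "tool_rot": TCP orientation; "force": force on the tool from outside, world axes, zero at the start; "moment": the same for the moment, N m; "grip_width": finger opening in m; "finger_force": force on a finger pad.
Only numpy, scipy, OpenCV 4.12 (cv2) and the standard library are available. Lean on these libraries where they do the work, as an engineer would, in place of code of your own. Each camera call takes 0.05 s, during which the arm holds its last target. There are 200 camera calls.

### The job

File the loose card case in the desk rack, directly to the left (seen from the robot) of the case with the raised index tab. The rack has just room for one more, so gently nudge the standing cases apart until each side is snug against its end plate (press no harder than about 10 N: the cards inside crease if they are crammed) and without lifting any of them out, then ease the loose case gently down into the gap until it stands on the rack's floor like the others. Leave every case upright in the rack, let go, and do not disturb the other things on the desk.

Things in the scene. Friction and masses are not known exactly. Their poses are not given: they have to be found in the camera images.
- rack: Grey steel desk rack, fixed: a trough 74 mm wide (x), its row along y (+y is left seen from the robot, +x points away from the robot). Origin at the centre of its underside; the trough's floor is 12 mm above it. Lips front and back, 66 mm apart, stand 14 mm above the floor; the cases' ends are free above. The row is 192 mm long between the end plates: all seven cases fill it but for 2.5 mm
- end_left: Left end plate of the rack (rack +y), 72 mm wide, 74 mm tall, 5 mm thick in y, fixed to the rack; origin at the centre of its underside, at the height of the trough's floor
- end_right: Right end plate of the rack (rack -y), like the left one. Sliding one side of the row along the trough takes 2 to 8 N, growing as the gaps close; at an end plate the resistance climbs steeply
- tab_case: The standing case with a raised index tab: a card case like the plain ones (62 x 27.5 x 92 mm, origin at the centre of its underside, x its width, y its thickness) with an upright tab 36 mm wide (x), 4 mm thick, standing 16 mm above the middle of its top. It is third, fourth or fifth from the left of the six in the rack
- case_a: A slim closed plastic card case, one of the five plain ones standing in the rack: 62 mm wide (x), 92 mm tall (z), between 18 and 36 mm thick (y; the cases differ, so look or feel), about 0.09 kg. Origin at the centre of its underside, z up; the bottom edges are tapered by 1.5 mm over the lowest 4 mm. Its place in the row changes from start to start
- case_b: A slim closed plastic card case, one of the five plain ones standing in the rack: 62 mm wide (x), 92 mm tall (z), between 18 and 36 mm thick (y; the cases differ, so look or feel), about 0.09 kg. Origin at the centre of its underside, z up; the bottom edges are tapered by 1.5 mm over the lowest 4 mm. Its place in the row changes from start to start
- case_c: A slim closed plastic card case, one of the five plain ones standing in the rack: 62 mm wide (x), 92 mm tall (z), between 18 and 36 mm thick (y; the cases differ, so look or feel), about 0.09 kg. Origin at the centre of its underside, z up; the bottom edges are tapered by 1.5 mm over the lowest 4 mm. Its place in the row changes from start to start
- case_d: A slim closed plastic card case, one of the five plain ones standing in the rack: 62 mm wide (x), 92 mm tall (z), between 18 and 36 mm thick (y; the cases differ, so look or feel), about 0.09 kg. Origin at the centre of its underside, z up; the bottom edges are tapered by 1.5 mm over the lowest 4 mm. Its place in the row changes from start to start
- case_e: A slim closed plastic card case, one of the five plain ones standing in the rack: 62 mm wide (x), 92 mm tall (z), between 18 and 36 mm thick (y; the cases differ, so look or feel), about 0.09 kg. Origin at the centre of its underside, z up; the bottom edges are tapered by 1.5 mm over the lowest 4 mm. Its place in the row changes from start to start
- loose_case: The loose card case to file, made like the plain ones (62 x 27 x 92 mm, 0.09 kg, tapered alike), standing upright on the desk to the right of the rack; origin at the centre of its underside, x its 62 mm width, y its thickness, z up. Grasp it, like its neighbours, across the 62 mm width about half-way up: held there a neighbour slides upright along the trough, held near its top it leans instead
- tube_a: screw-cap sample tube, 31 mm across, 100 mm tall, standing on the desk behind the rack; origin at the centre of its underside. A bystander
- tube_b: second such tube beside the first. A bystander
- phone: smart phone lying flat, 161 x 76 x 10 mm, x along its length; origin at the centre of its underside. A bystander
- pen: pen lying on the desk to the left of the rack, 156 mm long (along its y), 15 mm high; origin at the centre of its underside. A bystander
- label_pad: pad of labels lying flat, 115 (x) x 60 (y) x 14 mm; origin at the centre of its underside. A bystander

How it is judged:
By the outcome, as a careful person would: the job done as asked, in the order asked, and still so for the second after the job is handed in, with the robot touching nothing.
It also fails if it takes over 70 s, if anything falls off the work surface, if the arm or the gripper's body presses on something with over 40 N, if the wrist force passes 120 N, or if a joint passes its speed limit or range.

## Working session

There is one attempt and no reset: what is moved stays moved. The work goes in short steps, Python scripts to look and compute and a shell command to move; the robot and the scene stay as the last step left them, time stands still between calls to the robot, and variables do not carry over. Pictures are saved under pics/ and viewed, at most 10 in all, crops included, and the job is handed in when it is done.

```bash
mkdir -p pics; cat > h.py <<'E'
import numpy as np, cv2
from workcell import telemetry, grab_frame, calibration, bot, outline_of, landmark_of
def K(c):
    f=210/np.tan(np.radians(c['fovy'])/2); return f,c['cx'],c['cy']
def at_z(c,xy,z):
    f,cx,cy=K(c); P=np.array(c['pose']); d=P[:3,:3]@[(xy[0]-cx)/f,(xy[1]-cy)/f,1]; o=P[:3,3]
    return o+d*(z-o[2])/d[2]
def proj(c,p):
    f,cx,cy=K(c); P=np.array(c['pose']); q=P[:3,:3].T@(np.array(p)-P[:3,3]); return [cx+f*q[0]/q[2],cy+f*q[1]/q[2]]
def save(n,im): cv2.imwrite(n,im[:,:,::-1])
E
python3 - <<'E'
from h import *
ims=[]
for n in ["side","top"]:
    c=calibration(n); im=grab_frame(n); save(f"pics/{n}0.png",im)
    print(n,K(c),np.round(c['pose'],3).tolist())
    for l in ["rack","end_left","end_right","tab_case","loose_case"]:
        for r in landmark_of(l,n)[:2]: print(l,round(r['score'],2),np.round(r['xy'],1))
s=telemetry.observe(); print(s)
E
```

```text
side (np.float64(416.7599654019337), 281.8002017751717, 221.00143633373997) [[0.975, -0.108, 0.195, 0.404], [-0.222, -0.533, 0.817, -0.766], [0.016, -0.84, -0.543, 0.523], [0.0, 0.0, 0.0, 1.0]]
rack 0.93 [259.  228.4]
rack 0.62 [270.5 249.4]
end_left 0.51 [243.9 202.5]
tab_case 0.69 [255.6 222.6]
tab_case 0.19 [253.2 353.6]
loose_case 0.62 [253.9 351.4]
top (np.float64(434.4482525963657), 278.23610102423356, 208.49768888761741) [[0.013, -0.992, 0.128, 0.442], [-0.999, -0.009, 0.032, -0.08], [-0.03, -0.128, -0.991, 0.88], [0.0, 0.0, 0.0, 1.0]]
end_left 0.72 [206.3 222.9]
end_right 0.61 [297.  217.7]
tab_case 0.81 [244.8 220. ]
{'clock': 0.6, 'qpos': array([ 1.12975691,  0.52136722, -0.03630962,  1.59948579,  0.02119513,
        1.02112053, -0.11276254]), 'qd': array([ 0.00122044,  0.00100667,  0.00018328, -0.00128909, -0.00226069,
        0.00123984, -0.00015954]), 'joint_efforts': array([ 6.04234947e-05, -9.26518321e+01,  1.97829992e+00, -3.70163298e+01,
        1.80702045e-02,  1.58995688e-03,  6.86592125e-05]), 'position': array([ 0.22648105, -0.58251662,  0.1996162 ]), 'tool_rot': array([ 3.14158969e+00, -9.36915011e-06,  3.70839491e-01]), 'force': array([ 0.27113435, -0.56292869,  0.2508645 ]), 'moment': array([ 0.00838837, -0.00594029, -0.02499187]), 'finger_force': 0.0, 'grip_width': 0.0852697349240847}
```

View pics/side0.png

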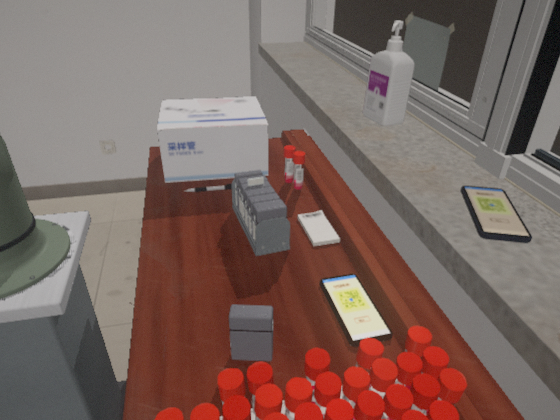

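View pics/top0.png

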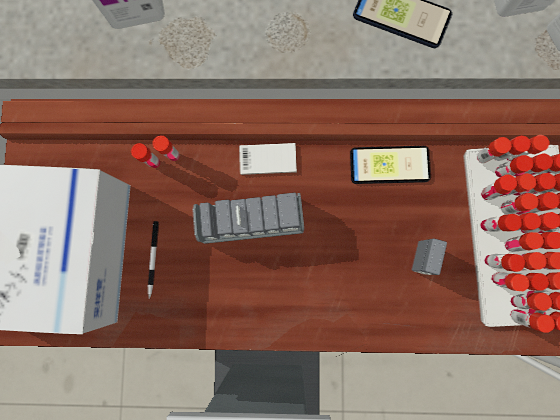

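```bash
python3 - <<'E'
from h import *
c=calibration("top"); im=grab_frame("top")
save("pics/crop1.png",np.hstack([cv2.resize(im[180:255,185:315],None,fx=4,fy=4,interpolation=2),cv2.resize(im[225:285,400:460],(240,300),interpolation=2)]))
def rect(l):
    for r in outline_of(l,"top")[:1]:
        m=r['region'].astype(np.uint8); print(l,round(r['score'],2),r['rect'],cv2.minAreaRect(cv2.findNonZero(m)))
for l in ["rack","loose_case","tab_case","end_left","end_right","case_a"]: rect(l)
print([ (round(r['score'],2),r['rect']) for r in outline_of("case_a","top")])
for l,z in [("end_left",.012),("end_right",.012),("tab_case",.012),("rack",0),("loose_case",0)]:
    for r in landmark_of(l,"top")[:1]: print(l,round(r['score'],2),at_z(c,r['xy'],z))
print("side")
c=calibration("side");grab_frame("side")
for l,z in [("end_left",.012),("tab_case",.012),("rack",0),("loose_case",0)]:
    for r in landmark_of(l,"side")[:1]: print(l,round(r['score'],2),at_z(c,r['xy'],z))
c=calibration("wrist");print(np.round(c['pose'],3),K(c))
E
```

```text
rack 0.65 [192.5, 195.8, 301.7, 245.0] ((247.9215850830078, 219.26564025878906), (37.62102127075195, 110.36270904541016), 83.90413665771484)
loose_case 0.79 [413.5, 241.3, 447.4, 275.2] ((428.9808044433594, 255.59616088867188), (29.613536834716797, 37.26206588745117), 11.309932708740234)
tab_case 0.74 [229.1, 199.6, 252.2, 237.6] ((239.38760375976562, 217.6963348388672), (39.04376983642578, 17.20474624633789), 79.99201965332031)
end_left 0.17 [128.7, 142.1, 160.7, 166.1] ((144.69863891601562, 156.363037109375), (31.35309410095215, 15.807402610778809), 42.87890625)
end_right 0.58 [295.4, 196.7, 308.1, 229.9] ((300.6923522949219, 213.03848266601562), (34.233585357666016, 5.581562519073486), 82.87498474121094)
case_a 0.95 [213.3, 202.7, 233.1, 235.7] ((223.52716064453125, 218.0701446533203), (36.53003692626953, 17.408845901489258), 87.27368927001953)
[(0.95, [213.3, 202.7, 233.1, 235.7]), (0.79, [245.4, 195.4, 266.0, 233.6]), (0.73, [261.9, 193.3, 283.5, 237.0]), (0.68, [275.0, 193.8, 299.3, 232.8]), (0.65, [198.8, 200.4, 217.5, 241.7])]
end_left 0.78 [0.52205637 0.09248417 0.012     ]
end_right 0.63 [ 0.54101283 -0.09271226  0.012     ]
loose_case 0.79 [ 0.45342095 -0.33769717  0.        ]
side
end_left 0.39 [0.52268521 0.09738964 0.012     ]
tab_case 0.61 [0.53481899 0.02183389 0.012     ]
rack 0.93 [0.53884558 0.00305914 0.        ]
loose_case 0.65 [ 0.46332033 -0.33521876  0.        ]
[[ 0.362 -0.893 -0.269  0.295]
 [-0.932 -0.347 -0.104 -0.556]
 [ 0.     0.288 -0.958  0.373]
 [ 0.     0.     0.     1.   ]] (np.float64(307.27921595532763), 284.8718694282847, 213.65537787387518)
```

View pics/crop1.png

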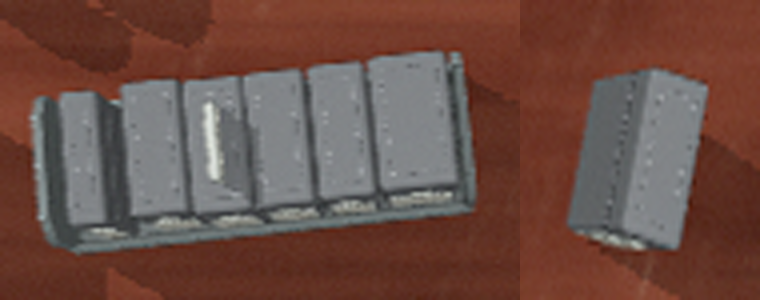

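```bash
R='' 
python3 -m inch '[[0.031,-0.027,-0.003,0,0,0,0],[0.031,-0.027,-0.003,0,0,0,0],[0.031,-0.027,-0.003,0,0,0,0],[0.031,-0.027,-0.003,0,0,0,0]]' 30
python3 -m inch '[[0.031,-0.027,-0.003,0,0,0,0],[0.031,-0.027,-0.003,0,0,0,0],[0.031,-0.027,-0.003,0,0,0,0],[0.031,-0.027,-0.003,0,0,0,0]]' >/dev/null
python3 -m inch '[[0.031,-0.027,0,0,0,0,0],[0.031,-0.027,0,0,0,0,0],[0.031,-0.027,0,0,0,0,0],[0.031,-0.027,0,0,0,0,0]]' >/dev/null
python3 -m inch '[[0.031,-0.027,0,0,0,0,0],[0.031,-0.027,0,0,0,0,0],[0.031,-0.027,0,0,0,0,0],[0.031,-0.027,0,0,0,0,0]]' 
python3 -m inch '[[0,0,0,0,0,-0.131,0],[0,0,0,0,0,-0.131,0],[0,0,0,0,0,-0.131,0],[0,0,0,0,0,-0.131,0],[0,0,0,0,0,-0.131,0]]' >/dev/null
python3 -m inch '[[0,0,0,0,0,-0.131,0],[0,0,0,0,0,-0.131,0],[0,0,0,0,0,-0.131,0],[0,0,0,0,0,-0.131,0],[0,0,0,0,0,-0.131,0]]'
python3 -m inch '[[0,0,0,0,0,0,0]]'
python3 - <<'E'
from h import *
c=calibration("wrist"); im=grab_frame("wrist"); save("pics/w1.png",im)
print(telemetry.observe()['qpos'],np.round(c['pose'],4).tolist())
for l in ["end_left","end_right","tab_case","rack","case_a"]:
    for r in outline_of(l,"wrist")[:5]: print(l,round(r['score'],2),np.round(r['rect']))
for l,z in [("end_left",.012),("end_right",.012),("tab_case",.012),("rack",0),("case_a",.012)]:
    for r in landmark_of(l,"wrist")[:5]: print(l,round(r['score'],2),at_z(c,r['xy'],z).round(4))
E
```

```text
clock: 1.9
position: [0.3034, -0.4355, 0.2118]
tool_rot: [3.141, -0.0, 0.371]
force: [1.2, -0.5, 0.7]
grip_width: 0.0856
finger_force: 0.0
clock: 3.1
position: [0.5329, 0.0014, 0.2238]
tool_rot: [3.141, -0.0, 0.371]
force: [1.0, -1.1, 0.9]
grip_width: 0.0855
finger_force: 0.0
clock: 4.1
position: [0.5323, -0.0002, 0.2237]
tool_rot: [3.141, 0.0, 1.686]
force: [-0.9, -0.4, 0.1]
grip_width: 0.0854
finger_force: 0.0
clock: 4.2
position: [0.5322, -0.0003, 0.2236]
tool_rot: [-3.142, -0.0, 1.683]
force: [-0.0, 1.2, -0.7]
grip_width: 0.0855
finger_force: 0.0
[ 0.32968943  0.39484609 -0.58019604  1.79472261  0.24892383  1.02545674
 -0.23856258] [[0.9937, 0.1072, 0.0318, 0.5238], [0.1118, -0.9517, -0.286, 0.0729], [-0.0005, 0.2878, -0.9577, 0.3969], [0.0, 0.0, 0.0, 1.0]]
end_left 0.57 [251.  90. 320. 102.]
tab_case 0.86 [254. 168. 316. 197.]
tab_case 0.4 [256. 247. 312. 281.]
rack 0.85 [250.  90. 320. 271.]
case_a 0.91 [255. 221. 316. 249.]
case_a 0.84 [254. 196. 317. 227.]
case_a 0.84 [251. 137. 321. 172.]
case_a 0.66 [252. 108. 317. 128.]
case_a 0.62 [257. 247. 315. 284.]
end_left 0.71 [0.5218 0.1015 0.012 ]
tab_case 0.56 [0.5317 0.0165 0.012 ]
tab_case 0.3 [ 0.6552 -0.0213  0.012 ]
rack 0.26 [ 0.5338 -0.0133  0.    ]
case_a 0.98 [ 0.5313 -0.0104  0.012 ]
case_a 0.97 [ 0.5413 -0.0707  0.012 ]
case_a 0.84 [ 0.5353 -0.0409  0.012 ]
case_a 0.83 [0.529  0.0769 0.012 ]
case_a 0.76 [0.527  0.0411 0.012 ]
```

View pics/w1.png

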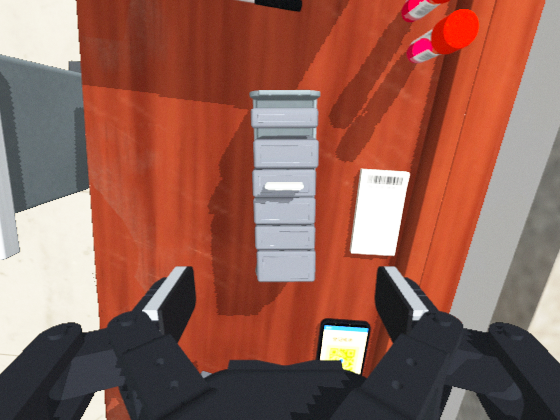

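```bash
python3 - <<'E'
from h import *
im=cv2.imread("pics/w1.png")
z=cv2.resize(im[85:290,235:335],(800,600) if 0 else None,fx=2.9,fy=2.9,interpolation=cv2.INTER_CUBIC)
g=cv2.resize(im[85:190,245:325],None,fx=5.6,fy=5.6,interpolation=cv2.INTER_CUBIC)
g=np.pad(g,((0,max(0,z.shape[0]-g.shape[0])),(0,0),(0,0)))[:z.shape[0]]
z=np.hstack([z,g]); print(z.shape); cv2.imwrite("pics/w1c.png",z)
gr=cv2.cvtColor(im,6).astype(int)
print(gr[88:290,260:266].mean(1).astype(int).tolist())
E
```

```text
(594, 738, 3)
[79, 79, 203, 213, 206, 201, 167, 107, 90, 88, 88, 87, 120, 155, 160, 160, 160, 161, 162, 153, 179, 194, 197, 200, 199, 198, 211, 198, 196, 196, 196, 193, 193, 210, 174, 185, 186, 174, 147, 118, 137, 159, 162, 162, 163, 163, 162, 152, 108, 88, 89, 135, 180, 193, 195, 196, 195, 174, 191, 191, 191, 193, 193, 191, 193, 192, 190, 190, 190, 189, 190, 190, 189, 189, 200, 190, 188, 190, 165, 132, 90, 115, 177, 191, 193, 194, 194, 197, 194, 191, 193, 192, 192, 192, 192, 193, 198, 194, 195, 187, 174, 163, 154, 154, 135, 143, 144, 135, 130, 96, 113, 125, 136, 142, 146, 138, 186, 191, 192, 192, 191, 191, 189, 190, 188, 189, 189, 190, 188, 189, 188, 201, 192, 188, 183, 145, 82, 133, 164, 192, 193, 191, 191, 192, 190, 190, 190, 190, 189, 190, 189, 189, 188, 186, 186, 188, 188, 189, 188, 189, 165, 111, 134, 165, 193, 194, 190, 189, 180, 186, 188, 184, 183, 182, 190, 190, 191, 188, 189, 189, 189, 189, 188, 187, 189, 186, 187, 186, 186, 187, 186, 187, 182, 127, 82, 73, 73, 73, 73, 73, 73, 74]
```

View pics/w1c.png

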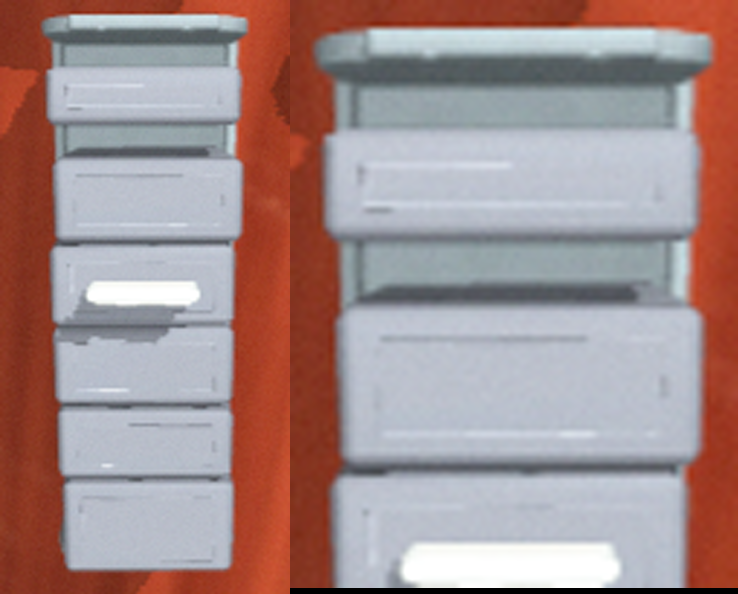

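```bash
python3 - <<'E'
from h import *
# wrist pose as printed
class D(dict):pass
c=calibration("wrist")
a=c['pose'][:3,1]
ux=np.array([np.cos(.112),np.sin(.112)]);uy=np.array([-np.sin(.112),np.cos(.112)])
for n,r,z in [("plateL out",90,.086),("plateL in",94,.086),("c1",108,.104),("",127,.104),("c2",139.5,.104),("",167,.104),("tab",169.5,.104),("",196,.104),("c4",197.5,.104),("",224,.104),("c5",225.5,.104),("",248.8,.104),("c6",251.5,.104),("",281.5,.104)]:
    p=at_z(c,(285,r),z); print(n,p.round(4),"rack y",round(uy@p[:2]*1e3,1),"rx",round(ux@p[:2]*1e3,1))
for l,r,z in [(250,92,.086),(320,92,.086),(253,118,.104),(317,118,.104),(254,183,.104),(315.5,183,.104),(257.5,265,.104),(315,265,.104)]:
    p=at_z(c,(l,r),z); print(l,r,"rx",round(ux@p[:2]*1e3,1))
E
```

```text
plateL out [0.5209 0.1012 0.086 ] rack y 42.3 rx 529.0
plateL in [0.5213 0.0977 0.086 ] rack y 38.8 rx 529.0
c1 [0.5228 0.0845 0.104 ] rack y 25.6 rx 528.9
 [0.5246 0.0681 0.104 ] rack y 9.1 rx 528.9
c2 [0.5258 0.057  0.104 ] rack y -2.1 rx 528.9
 [0.5286 0.0317 0.104 ] rack y -27.6 rx 528.8
tab [0.5288 0.0293 0.104 ] rack y -30.0 rx 528.8
 [0.5317 0.0035 0.104 ] rack y -55.9 rx 528.7
c4 [0.5318 0.002  0.104 ] rack y -57.4 rx 528.7
 [ 0.5348 -0.0252  0.104 ] rack y -84.8 rx 528.7
c5 [ 0.535  -0.0268  0.104 ] rack y -86.4 rx 528.7
 [ 0.5378 -0.052   0.104 ] rack y -111.8 rx 528.6
c6 [ 0.5381 -0.055   0.104 ] rack y -114.8 rx 528.6
 [ 0.5419 -0.0895  0.104 ] rack y -149.5 rx 528.5
250 92 rx 495.9
320 92 rx 562.0
253 118 rx 499.8
317 118 rx 558.0
254 183 rx 498.8
315.5 183 rx 558.2
257.5 265 rx 499.7
315 265 rx 560.0
```

```bash

python3 -m inch '[[0.0435,0,0,0,0,0,0],[0,0,0.04,0,0,0,0],[0,0,0.05,0,0,0,0],[0,0,0.05,0,0,0,0]]' 50
python3 -m inch '[[0,0,0.02,0,0,0,0],[0,0,0.0116,0,0,0,0],[0,0,0,0,0,0,0]]'
python3 - <<'E'
from h import *
p=telemetry.observe()['position'];th=.112
print("rack rx,ry",np.cos(th)*p[0]+np.sin(th)*p[1],-np.sin(th)*p[0]+np.cos(th)*p[1])
im=grab_frame("wrist"); save("pics/w2.png",im)
E
```

```text
clock: 5.15
position: [0.5277, 0.0432, 0.0825]
tool_rot: [3.14, -0.0, 1.681]
force: [1.8, -0.1, 0.0]
grip_width: 0.0851
finger_force: 0.0
clock: 5.45
position: [0.5271, 0.0432, 0.0512]
tool_rot: [-3.14, -0.0, 1.681]
force: [-0.0, 0.6, 0.8]
grip_width: 0.0856
finger_force: 0.0
rack rx,ry 0.5286086012830831 -0.016005983693920867
```

View pics/w2.png

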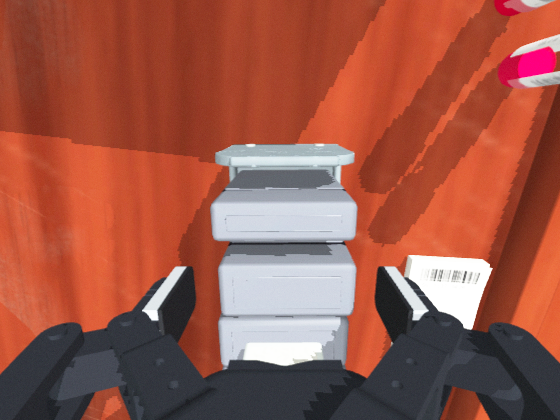

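```bash
python3 - <<'E'
from h import *
c=calibration("wrist");th=.112
for r in (190,242,245,316,319): 
    p=at_z(c,(287,r),.104); print(r,-np.sin(th)*p[0]+np.cos(th)*p[1],np.cos(th)*p[0]+np.sin(th)*p[1])
for col in (218,356): p=at_z(c,(col,290),.104); print(np.cos(th)*p[0]+np.sin(th)*p[1])
E
python3 -m inch '[[0,0,0,0,0,0,0.3],[0,0,0,0,0,0,0.5],[0,0,0,0,0,0,0.5],[0,0,0,0,0,0,0.5]]' 50
```

```text
190 0.03108431205086088 0.5300033659558516
242 0.008505198067416418 0.5299996558878733
245 0.007130247861895124 0.5299994299640955
316 -0.02802813773381097 0.5299936529437634
319 -0.029633608836838035 0.5299933891421398
0.4991478463468962
0.5608397847772024
clock: 5.9
position: [0.5283, 0.0431, 0.0535]
tool_rot: [3.139, 0.0, 1.681]
force: [-2.8, -0.2, 11.1]
grip_width: 0.0607
finger_force: 51.9
```

```bash

python3 -m inch '[[0,0,-0.001,0,0,0,0.5],[0,0,0,0,0,0,0.5]]'
python3 -m inch '[[0.001,0,0,0,0,0,0.5],[0.001,0,0,0,0,0,0.5]]'
python3 -m inch '[[0.001,0,0,0,0,0,0.5],[0.001,0,0,0,0,0,0.5]]'
```

```text
clock: 6.1
position: [0.5279, 0.043, 0.0538]
tool_rot: [3.14, 0.0, 1.68]
force: [0.6, -0.1, -0.7]
grip_width: 0.0611
finger_force: 54.2
clock: 6.3
position: [0.5277, 0.0444, 0.0537]
tool_rot: [3.141, 0.001, 1.68]
force: [-1.7, -6.3, 12.4]
grip_width: 0.0607
finger_force: 55.8
clock: 6.5
position: [0.5275, 0.0464, 0.0537]
tool_rot: [3.141, 0.001, 1.68]
force: [-1.2, -6.1, 12.2]
grip_width: 0.0608
finger_force: 55.8
```

```bash

python3 -m inch '[[0.001,0,-0.001,0,0,0,0.5],[0.001,0,0,0,0,0,0.5]]'
python3 -m inch '[[0.001,0,0,0,0,0,0.5],[0.001,0,0,0,0,0,0.5]]'
python3 -c "from h import *; print(telemetry.observe()); save('pics/w3.png',grab_frame('wrist'))"
```

```text
clock: 6.7
position: [0.5268, 0.0492, 0.0542]
tool_rot: [3.141, -0.0, 1.681]
force: [0.7, 0.4, -1.0]
grip_width: 0.0606
finger_force: 54.3
clock: 6.9
position: [0.5265, 0.0512, 0.0539]
tool_rot: [-3.142, -0.0, 1.681]
force: [0.4, 0.2, -1.2]
grip_width: 0.0608
finger_force: 54.3
{'clock': 6.9, 'qpos': array([ 0.14548165,  0.62019279, -0.48338057,  1.94948677,  0.44517289,
        0.67776408, -0.50400168]), 'qd': array([-0.0191217 ,  0.00081091,  0.00117624, -0.00072787,  0.000443  ,
       -0.00032658, -0.01808073]), 'joint_efforts': array([ 2.90013039e-01, -8.72163820e+01, -8.13805997e+00, -2.48227733e+01,
        1.07493158e-02,  2.26558499e-03,  6.33542030e-02]), 'position': array([0.52650572, 0.05116161, 0.05394189]), 'tool_rot': array([-3.14150190e+00, -9.76470553e-05,  1.68087236e+00]), 'force': array([ 0.41048784,  0.18389817, -1.22933074]), 'moment': array([-0.00080185,  0.00485643, -0.00675593]), 'finger_force': 54.323540925979614, 'grip_width': 0.060751998335280555}
```

View pics/w3.png

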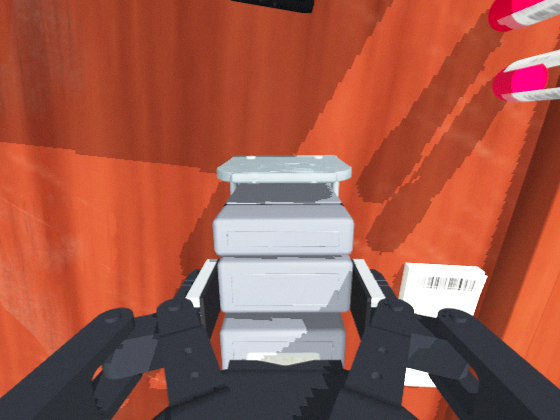

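```bash

python3 -m inch '[[0.001,0,0,0,0,0,0.5],[0.0015,0,0,0,0,0,0.5]]'|sed -n '2p;4p'
python3 -m inch '[[0.0015,0,0,0,0,0,0.5],[0.0015,0,0,0,0,0,0.5]]'|sed -n '2p;4p'
python3 -m inch '[[0.0015,0,0,0,0,0,0.5],[0.0015,0,0,0,0,0,0.5]]'|sed -n '2p;4p'
python3 -m inch '[[0,0,0.0004,0,0,0,0.5]]'|sed -n '2p;4p'
```

```text
position: [0.5263, 0.0535, 0.054]
force: [-0.3, -1.1, -0.1]
position: [0.5259, 0.0566, 0.054]
force: [-0.3, -0.2, -0.3]
position: [0.5256, 0.0596, 0.054]
force: [-0.6, -0.8, -0.8]
position: [0.5257, 0.0597, 0.0536]
force: [-1.1, 0.1, 4.1]
```

```bash

python3 -m inch '[[0.001,0,0,0,0,0,0.5],[0.001,0,0,0,0,0,0.5]]'|sed -n '2p;4p'
python3 -m inch '[[0.001,0,0,0,0,0,0.5],[0.001,0,0,0,0,0,0.5]]'|sed -n '2p;4p'
python3 -m inch '[[0,0,0,0,0,0,0.2],[0,0,0,0,0,0,0],[0,0,0,0,0,0,0]]'
python3 -m inch '[[0,0,0.006,0,0,0,0],[0,0,0.007,0,0,0,0],[0,0,0,0,0,0,0]]'
python3 -c "from h import *; save('pics/w4.png',grab_frame('wrist'))"
```

```text
position: [0.5255, 0.0613, 0.0537]
force: [-0.4, -4.7, 4.3]
position: [0.5253, 0.0634, 0.0537]
force: [-0.4, -4.0, 6.4]
clock: 8.35
position: [0.5252, 0.0636, 0.0535]
tool_rot: [-3.142, -0.0, 1.681]
force: [-0.5, -0.3, -0.4]
grip_width: 0.0854
finger_force: 0.0
clock: 8.65
position: [0.5245, 0.0634, 0.0395]
tool_rot: [-3.14, -0.0, 1.681]
force: [-0.8, 0.3, 0.8]
grip_width: 0.0851
finger_force: 0.0
```

View pics/w4.png

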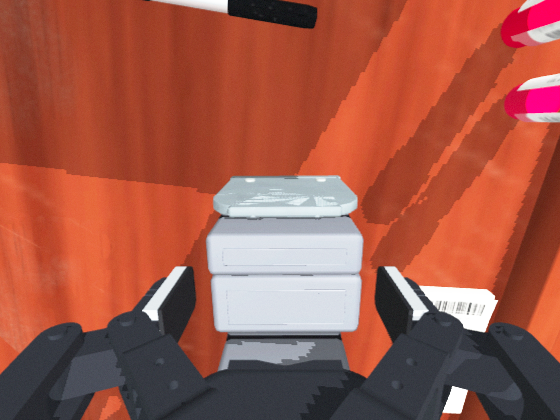

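```bash

python3 -m inch '[[0,0,0,0,0,0,0.3],[0,0,-0.001,0,0,0,0.5],[0,0,-0.001,0,0,0,0.5],[0,0,0,0,0,0,0.5]]' 50 
python3 -m inch '[[0.0005,0,0,0,0,0,0.5],[0.0005,0,0,0,0,0,0.5]]'|sed -n '2p;4p'
python3 -m inch '[[0.0005,0,0,0,0,0,0.5],[0.0005,0,0,0,0,0,0.5]]'|sed -n '2p;4p'
```

```text
clock: 9.1
position: [0.5253, 0.0634, 0.0428]
tool_rot: [3.141, -0.0, 1.681]
force: [0.2, 0.5, -0.9]
grip_width: 0.0611
finger_force: 54.2
position: [0.5251, 0.0643, 0.0426]
force: [-0.3, -0.7, -0.7]
position: [0.525, 0.0647, 0.0426]
force: [1.5, -7.5, 1.3]
```

```bash

python3 -m inch '[[0,0,0,0,0,0,0.5]]'|sed -n '2p;4p'
python3 -m inch '[[0.0003,0,0,0,0,0,0.5]]'|sed -n '2p;4p'
python3 - <<'E'
from h import *
im=grab_frame('wrist'); save('pics/w5.png',cv2.resize(im[150:350,190:380],None,fx=3,fy=3,interpolation=2))
E
```

```text
position: [0.5251, 0.0646, 0.0426]
force: [1.0, -5.5, 1.1]
position: [0.525, 0.0646, 0.0426]
force: [2.1, -8.8, 0.9]
```

View pics/w5.png

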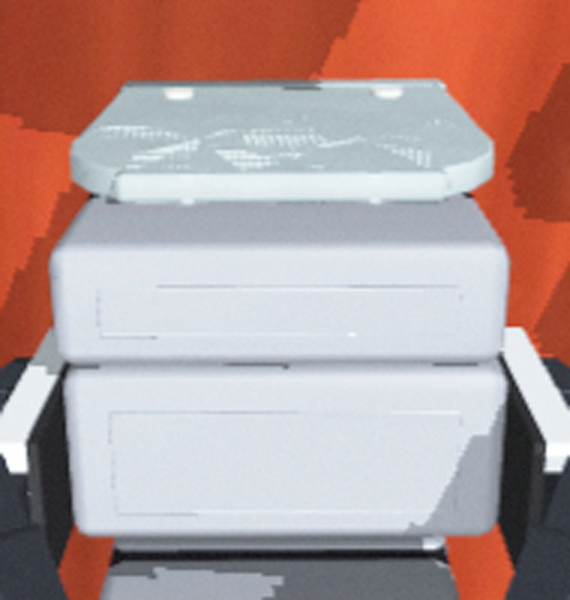

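```bash

python3 -m inch '[[-0.0003,0,0,0,0,0,0.2],[0,0,0,0,0,0,0],[0,0,0,0,0,0,0],[0,0,-0.03,0,0,0,0],[0,0,-0.05,0,0,0,0]]'|sed -n '2p;4,5p'
python3 -m inch '[[0,0,-0.05,0,0,0,0],[-0.026,0,-0.03,0,0,0,0],[-0.025,0,0,0,0,0,0],[0,0,0,0,0,0,0],[0,0,0,0,0,0,0]]'|sed -n '2p;3p;4p'
cat > look.py <<'E'
from h import *
c=calibration("wrist"); im=grab_frame("wrist"); save('pics/wl.png',im); th=.112
g=cv2.cvtColor(im,cv2.COLOR_RGB2GRAY).astype(int)
ux=np.array([np.cos(th),np.sin(th)]);uy=np.array([-np.sin(th),np.cos(th)])
P=telemetry.observe()['position'];print("tcp rx,ry",ux@P[:2],uy@P[:2])
# profile on z=.104 plane along rack y, at offset from tab
for off in (-.023,.023):
  s=[]
  for ry in np.arange(.05,-.165,-.001):
    p=ux*(.529+off)+uy*ry; q=proj(c,[*p,.104]); u,v=map(lambda a:int(round(a)),q)
    s.append((round(ry*1e3),int(g[v,u-2:u+3].mean()) if 0<=v<420 else -1))
  print(off,' '.join(f"{a}:{b}" for a,b in s if b>=0))
for l in ("tab_case","case_a","end_left","end_right"):
  for r in outline_of(l,"wrist")[:6]:
    x0,y0,x1,y1=r['rect']; print(l,round(r['score'],2),[round(float(uy@at_z(c,((x0+x1)/2,y),.104)[:2])*1e3,1) for y in (y0,y1)],[round(float(ux@at_z(c,(x,(y0+y1)/2),.104)[:2])*1e3,1) for x in (x0,x1)])
E
python3 look.py
```

```text
position: [0.5233, 0.0656, 0.1215]
force: [1.7, -0.6, 0.8]
grip_width: 0.0853
position: [0.5305, 0.0146, 0.2025]
tool_rot: [-3.142, -0.0, 1.68]
force: [0.8, 0.3, -0.3]
tcp rx,ry 0.528692547899508 -0.04404324854479402
-0.023 50:78 49:77 48:78 47:78 46:79 45:77 44:78 43:78 42:83 41:190 40:182 39:178 38:160 37:144 36:196 35:199 34:199 33:199 32:210 31:197 30:195 29:195 28:196 27:196 26:194 25:183 24:189 23:189 22:169 21:140 20:112 19:189 18:195 17:197 16:197 15:197 14:180 13:194 12:193 11:193 10:192 9:192 8:191 7:189 6:192 5:191 4:191 3:191 2:191 1:189 0:186 -1:185 -2:176 -3:186 -4:186 -5:162 -6:130 -7:121 -8:151 -9:157 -10:156 -11:155 -12:150 -13:150 -14:151 -15:157 -16:116 -17:95 -18:89 -19:86 -20:87 -21:88 -22:87 -23:87 -24:85 -25:88 -26:130 -27:138 -28:140 -29:141 -30:176 -31:190 -32:192 -33:193 -34:193 -35:193 -36:181 -37:188 -38:189 -39:188 -40:188 -41:189 -42:190 -43:190 -44:187 -45:183 -46:186 -47:180 -48:180 -49:170 -50:157 -51:156 -52:138 -53:143 -54:142 -55:134 -56:136 -57:98 -58:110 -59:126 -60:135 -61:142 -62:143 -63:132 -64:182 -65:188 -66:189 -67:187 -68:187 -69:189 -70:1
[... 2161 characters left out ...]
2 -124:192 -125:192 -126:192 -127:192 -128:192 -129:192 -130:193 -131:191 -132:185 -133:184 -134:184 -135:184 -136:184 -137:184 -138:189 -139:190 -140:190 -141:189 -142:189 -143:188 -144:188 -145:194 -146:190 -147:191 -148:155 -149:98 -150:98 -151:83 -152:84 -153:86 -154:85 -155:84 -156:88 -157:88 -158:86 -159:85 -160:85 -161:86 -162:85 -163:85 -164:86 -165:86
tab_case 0.96 [-13.0, -56.8] [503.6, 560.3]
tab_case 0.2 [-56.8, -85.2] [500.4, 557.7]
case_a 0.79 [-57.1, -85.8] [497.2, 559.6]
case_a 0.79 [37.9, 18.6] [500.1, 557.7]
case_a 0.77 [17.4, -8.6] [498.5, 561.5]
case_a 0.69 [-108.5, -145.9] [500.8, 561.5]
end_left 0.55 [42.2, 35.9] [499.3, 559.3]
end_right 0.17 [37.0, 18.7] [498.9, 560.6]
```

```bash

python3 -m inch '[[-0.002,0,0.03,0,0,0,0],[0,0,0.04,0,0,0,0],[0,0,0.04,0,0,0,0],[0,0,0.03,0,0,0,0],[0,0,0.009,0,0,0,0]]'|sed -n '2p;4p'
python3 -m inch '[[0,0,0,0,0,0,0],[0,0,0,0,0,0,0.3],[0,0,-0.001,0,0,0,0.5],[0,0,-0.001,0,0,0,0.5],[0,0,0,0,0,0,0.5]]' 50
python3 -m inch '[[-0.001,0,0,0,0,0,0.5]]'|sed -n '2p;4p'
python3 -m inch '[[-0.001,0,0,0,0,0,0.5]]'|sed -n '2p;4p'
```

```text
position: [0.5291, 0.0133, 0.0509]
force: [-1.1, 0.3, 0.7]
clock: 12.0
position: [0.5314, 0.0126, 0.0566]
tool_rot: [3.14, 0.0, 1.68]
force: [-0.0, 0.6, -1.9]
grip_width: 0.0607
finger_force: 54.0
position: [0.5313, 0.0119, 0.0562]
force: [-2.2, 1.4, 10.4]
position: [0.5314, 0.0112, 0.0563]
force: [-2.8, 3.5, 11.7]
```

```bash

python3 -m inch '[[-0.0005,0,-0.0005,0,0,0,0.5],[-0.0005,0,0,0,0,0,0.5]]'|sed -n '2p;4p'
python3 -m inch '[[-0.0005,0,0,0,0,0,0.5],[-0.0005,0,0,0,0,0,0.5]]'|sed -n '2p;4p'
```

```text
position: [0.5313, 0.0099, 0.0563]
force: [-1.2, 1.1, 4.5]
position: [0.5314, 0.0092, 0.0563]
force: [-1.6, 4.2, 6.5]
```

```bash

python3 -m inch '[[-0.0005,0,-0.0002,0,0,0,0.5],[0,0,0,0,0,0,0.5]]'|sed -n '2,4p'
python3 -m inch '[[-0.0005,0,0,0,0,0,0.5],[0,0,0,0,0,0,0.5]]'|sed -n '2,4p'
```

```text
position: [0.5314, 0.0084, 0.0564]
tool_rot: [3.141, -0.0, 1.681]
force: [-0.7, 2.7, 3.1]
position: [0.5314, 0.008, 0.0564]
tool_rot: [3.141, -0.0, 1.681]
force: [0.8, 4.5, 4.0]
```

```bash

python3 -m inch '[[-0.0005,0,0,0,0,0,0.5],[0,0,0,0,0,0,0.5]]'|sed -n '2p;4p'
python3 -m inch '[[-0.0004,0,0,0,0,0,0.5],[0,0,0,0,0,0,0.5]]'|sed -n '2p;4p'
```

```text
position: [0.5315, 0.0074, 0.0564]
force: [-0.6, 4.5, 5.6]
position: [0.5315, 0.0069, 0.0564]
force: [-0.8, 3.7, 5.0]
```

```bash

python3 -m inch '[[-0.0005,0,0,0,0,0,0.5],[0,0,0,0,0,0,0.5]]'|sed -n '2p;4p'
python3 -m inch '[[-0.0004,0,0,0,0,0,0.5],[0,0,0,0,0,0,0.5]]'|sed -n '2p;4p'
python3 -c "from h import *; save('pics/w6.png',grab_frame('wrist'));print(telemetry.observe()['moment'])"
```

```text
position: [0.5316, 0.0064, 0.0564]
force: [-0.7, 4.2, 5.5]
position: [0.5316, 0.0061, 0.0564]
force: [-1.0, 4.5, 5.4]
[1.30582529 0.03891309 0.05903473]
```

```bash

python3 -m inch '[[0.0002,0,0,0,0,0,0.2],[0,0,0,0,0,0,0],[0,0,0,0,0,0,0],[0,0,-0.036,0,0,0,0],[0,0,-0.05,0,0,0,0]]'|sed -n '2p;4,5p'
python3 -m inch '[[0.008,0,-0.05,0,0,0,0],[0,0,-0.01,0,0,0,0],[0,0,0,0,0,0,0],[0,0,0,0,0,0,0]]'|sed -n '1p;2p;3p;4p'
python3 look.py | cut -c1-3000
```

```text
position: [0.5299, 0.006, 0.1415]
force: [0.6, -0.6, 0.4]
grip_width: 0.0851
clock: 14.75
position: [0.5303, 0.0135, 0.2009]
tool_rot: [-3.141, 0.0, 1.68]
force: [-0.4, 0.7, 0.3]
tcp rx,ry 0.5282509588406522 -0.045725488063044786
-0.023 50:78 49:77 48:77 47:76 46:78 45:77 44:78 43:78 42:124 41:189 40:187 39:184 38:144 37:175 36:194 35:198 34:200 33:199 32:186 31:195 30:195 29:195 28:194 27:194 26:197 25:159 24:184 23:188 22:160 21:132 20:102 19:164 18:192 17:195 16:197 15:197 14:185 13:191 12:192 11:191 10:191 9:192 8:189 7:185 6:190 5:191 4:189 3:189 2:189 1:186 0:187 -1:186 -2:172 -3:185 -4:189 -5:158 -6:125 -7:135 -8:156 -9:160 -10:159 -11:157 -12:155 -13:155 -14:155 -15:156 -16:157 -17:155 -18:157 -19:134 -20:97 -21:85 -22:87 -23:86 -24:87 -25:87 -26:87 -27:86 -28:85 -29:104 -30:109 -31:133 -32:137 -33:140 -34:141 -35:150 -36:184 -37:192 -38:195 -39:193 -40:200 -41:193 -42:190 -43:190 -44:191 -45:192 -46:190 -47:191 -48:192 -49:186 -50:187 -51:184 -52:192 -53:196 -54:188 -55:155 -56:143 -57:144 -58:142 -59:143 -60:133 -61:107 -62:103 -63:118 -64:129 -65:139 -66:155 -67:188 -68:18
[... 2095 characters left out ...]
:170 -115:120 -116:172 -117:198 -118:197 -119:191 -120:192 -121:193 -122:193 -123:190 -124:190 -125:190 -126:189 -127:190 -128:190 -129:188 -130:188 -131:188 -132:188 -133:188 -134:189 -135:189 -136:188 -137:190 -138:190 -139:191 -140:191 -141:191 -142:187 -143:188 -144:186 -145:184 -146:189 -147:167 -148:185 -149:185 -150:179 -151:118 -152:88 -153:86 -154:86 -155:88 -156:88 -157:87 -158:85 -159:85 -160:86 -161:86 -162:85 -163:85 -164:84 -165:85
tab_case 0.65 [-17.0, -62.6] [500.9, 557.4]
case_a 0.87 [17.8, -9.6] [496.6, 562.7]
case_a 0.76 [-88.3, -116.8] [496.5, 559.0]
case_a 0.67 [35.6, 20.0] [502.0, 558.6]
case_a 0.62 [-59.4, -89.2] [497.8, 556.8]
end_left 0.84 [40.3, 34.9] [498.4, 558.3]
```

```bash

python3 -m inch '[[-0.0077,0.0005,0.03,0,0,0,0],[0,0,0.04,0,0,0,0],[0,0,0.04,0,0,0,0],[0,0,0.028,0,0,0,0],[0,0,0.009,0,0,0,0]]'|sed -n '2p;4p'
python3 -m inch '[[0,0,0,0,0,0,0],[0,0,0,0,0,0,0.3],[0,0,-0.001,0,0,0,0.5],[0,0,-0.001,0,0,0,0.5],[0,0,-0.0005,0,0,0,0.5]]' 50|sed -n '2,6p'
python3 -m inch '[[-0.0005,0,0,0,0,0,0.5],[0,0,0,0,0,0,0.5]]'|sed -n '2p;4p'
python3 -m inch '[[-0.0005,0,0,0,0,0,0.5],[0,0,0,0,0,0,0.5]]'|sed -n '2p;4p'
```

```text
position: [0.5302, 0.0065, 0.0518]
force: [-0.1, -0.2, 0.6]
position: [0.5324, 0.0063, 0.0581]
tool_rot: [3.14, 0.0, 1.681]
force: [-0.5, -0.2, -1.5]
grip_width: 0.0602
finger_force: 54.3
position: [0.5324, 0.006, 0.0575]
force: [1.1, 1.1, -0.7]
position: [0.5324, 0.0057, 0.0573]
force: [1.2, 1.8, 2.7]
```

```bash

python3 -m inch '[[-0.0005,0,0,0,0,0,0.5],[0,0,0,0,0,0,0.5]]'|sed -n '2p;4p'
python3 -m inch '[[-0.0004,0,0,0,0,0,0.5],[0,0,0,0,0,0,0.5]]'|sed -n '2p;4p'
```

```text
position: [0.5324, 0.0052, 0.0573]
force: [2.3, 3.1, 3.2]
position: [0.5324, 0.005, 0.0573]
force: [1.3, 5.6, 4.6]
```

```bash

python3 -m inch '[[-0.0004,0,0,0,0,0,0.5],[0,0,0,0,0,0,0.5]]'|sed -n '2p;4p'
python3 -m inch '[[-0.0002,0,0,0,0,0,0.5],[0,0,0,0,0,0,0.5]]'|sed -n '2p;4p'
```

```text
position: [0.5324, 0.0049, 0.0573]
force: [0.0, 7.6, 4.6]
position: [0.5324, 0.0049, 0.0573]
force: [0.1, 7.7, 4.5]
```

```bash

python3 -m inch '[[0.0002,0,0.0005,0,0,0,0.2],[0,0,0,0,0,0,0],[0,0,0,0,0,0,0],[0,0,-0.036,0,0,0,0],[0,0,-0.05,0,0,0,0]]'|sed -n '2p;4,5p'
python3 -m inch '[[0.018,0,-0.05,0,0,0,0],[0.013,0,-0.01,0,0,0,0],[0,0,0,0,0,0,0],[0,0,0,0,0,0,0]]'|sed -n '1p;2p;3p;4p'
cat > look2.py <<'E'
from h import *
c=calibration("wrist"); im=grab_frame("wrist"); save('pics/wl2.png',im); th=.112
g=cv2.cvtColor(im,cv2.COLOR_RGB2GRAY).astype(float)
ux=np.array([np.cos(th),np.sin(th)]);uy=np.array([-np.sin(th),np.cos(th)])
P=telemetry.observe()['position'];print("tcp",P,"rx,ry",ux@P[:2],uy@P[:2],"cam ry",uy@c['pose'][:2,3])
R=np.arange(.05,-.165,-.0005); S=[]
for off in list(np.arange(-.026,.0261,.002)):
  q=[proj(c,[*(ux*(.529+off)+uy*r),.104]) for r in R]
  S.append([cv2.getRectSubPix(g.astype(np.float32),(1,1),(float(a),float(b)))[0,0] for a,b in q])
m=np.median(S,0); d=np.diff(m)
for i in range(1,len(d)-1):
  if abs(d[i])>10 and abs(d[i])>=abs(d[i-1]) and abs(d[i])>abs(d[i+1]): print(round(R[i]*1e3-.25,2),round(float(d[i])),end='; ')
E
python3 look2.py
```

```text
position: [0.5306, 0.0039, 0.1419]
force: [0.5, 0.1, 0.4]
grip_width: 0.0851
clock: 18.1
position: [0.5285, 0.0332, 0.1987]
tool_rot: [-3.14, 0.001, 1.681]
force: [-0.2, -0.9, 0.2]
tcp [0.52831333 0.03295805 0.19832584] rx,ry 0.5286867966148088 -0.026295908398890205 cam ry 0.04775171531873437
44.25 34; 39.25 -31; 37.25 18; 21.25 -18; 19.25 33; -1.75 -14; -5.25 -17; -6.75 16; -14.25 -23; -29.25 14; -34.75 15; -47.25 20; -57.25 -32; -61.25 -12; -66.25 22; -68.75 11; -88.25 -18; -90.25 15; -114.25 -18; -115.75 15; -116.75 11; -150.25 -27; -151.75 -13;
```

```bash

python3 -m inch '[[-0.04,-0.014,0,0,0,0,0],[-0.04,-0.014,0,0,0,0,0],[-0.04,-0.014,0,0,0,0,0],[-0.04,-0.014,0,0,0,0,0]]' >/dev/null
python3 -m inch '[[-0.04,-0.014,0,0,0,0,0],[-0.04,-0.014,0,0,0,0,0],[-0.04,-0.014,0,0,0,0,0],[-0.04,-0.014,0,0,0,0,0]]' >/dev/null
python3 -m inch '[[0,0,0,0,0,0.1,0],[0,0,0,0,0,0.1,0],[0,0,0,0,0,0.1,0],[0,0,0,0,0,0,0],[0,0,0,0,0,0,0]]'|head -3
python3 - <<'E'
from h import *
c=calibration("wrist"); im=grab_frame("wrist"); save('pics/w7.png',im)
for r in outline_of("loose_case","wrist")[:3]:
    m=r['region'].astype(np.uint8); print(round(r['score'],2),np.round(r['rect']),cv2.minAreaRect(cv2.findNonZero(m)))
for r in landmark_of("loose_case","wrist")[:3]: print(round(r['score'],2),r['xy'],at_z(c,r['xy'],0))
x0,y0,x1,y1=outline_of("loose_case","wrist")[0]['rect']
x0,y0,x1,y1=[int(v) for v in (x0-15,y0-15,x1+15,y1+15)]
print(x0,y0); crop=im[max(y0,0):y1,max(x0,0):x1]; k=min(800/crop.shape[1],600/crop.shape[0],6)
print(k); save('pics/w7c.png',cv2.resize(crop,None,fx=k,fy=k,interpolation=2))
E
```

```text
clock: 19.45
position: [0.4522, -0.2965, 0.1987]
tool_rot: [-3.14, -0.0, 1.384]
0.86 [273. 201. 334. 252.] ((302.3934020996094, 229.4923858642578), (62.69740295410156, 48.2342529296875), 4.085616588592529)
0.57 [302.0, 211.1] [ 0.46617819 -0.33463854  0.        ]
258 186
6
```

```bash
python3 - <<'E'
from h import *
c=calibration("wrist"); im=cv2.imread('pics/w7.png')[:,:,::-1]
grab_frame("wrist"); r=outline_of("loose_case","wrist")[0]; m=r['region']
g=cv2.cvtColor(np.ascontiguousarray(im),cv2.COLOR_RGB2GRAY)
for v in range(192,262,2): print(v,np.flatnonzero(m[v])[[0,-1]] if m[v].any() else '',g[v,266:342:3].tolist())
cols=np.arange(280,328); low=[np.flatnonzero(m[:,u])[-1] for u in cols]
a,b=np.polyfit(cols,low,1); print("far edge slope",a)
p,q=[at_z(c,(u,a*u+b),.092) for u in (280,325)]; print(p,q,"yaw",np.arctan2((q-p)[1],(q-p)[0]))
E
```

```text
192  [62, 67, 62, 61, 62, 63, 61, 58, 63, 61, 64, 52, 54, 60, 60, 62, 62, 62, 61, 57, 63, 64, 59, 55, 61, 61]
194  [60, 60, 61, 64, 68, 63, 57, 63, 66, 60, 62, 57, 57, 57, 61, 62, 64, 64, 57, 61, 63, 59, 58, 58, 55, 63]
196  [64, 67, 62, 64, 61, 64, 66, 61, 65, 61, 57, 61, 60, 60, 62, 58, 64, 68, 58, 59, 63, 62, 61, 57, 60, 55]
198  [66, 62, 61, 60, 58, 59, 62, 58, 56, 60, 64, 59, 60, 61, 65, 63, 67, 63, 61, 59, 64, 60, 63, 57, 57, 58]
200  [67, 62, 64, 58, 60, 61, 59, 57, 64, 62, 63, 58, 57, 59, 65, 63, 67, 68, 62, 61, 66, 63, 63, 60, 62, 57]
202  [63, 66, 62, 59, 60, 62, 59, 54, 55, 60, 61, 57, 59, 57, 61, 63, 68, 69, 67, 61, 61, 65, 67, 67, 60, 62]
204 [276 280] [62, 65, 61, 65, 96, 89, 78, 68, 57, 59, 58, 57, 60, 58, 62, 67, 68, 68, 64, 64, 65, 64, 67, 63, 67, 67]
206 [274 317] [66, 66, 62, 78, 105, 105, 107, 105, 104, 100, 97, 101, 96, 97, 91, 83, 79, 76, 65, 59, 63, 65, 63, 61, 68, 68]
208 [273 323] [63, 65, 63, 96, 105, 103, 102, 106, 104, 103, 103, 105, 101, 102, 104, 101, 102, 101, 103, 97, 64, 63, 61, 63, 59, 62]
210 [273 324] [60, 63, 65, 91, 102, 104, 103, 103, 102, 102, 
[... 2848 characters left out ...]
56, 69, 75, 87, 95, 104, 110, 119, 122, 129, 134, 134, 133, 130, 135, 129, 129, 134, 132, 134, 87, 71, 71, 69]
254 [299 330] [57, 61, 52, 55, 54, 56, 44, 42, 47, 51, 52, 58, 60, 68, 72, 85, 97, 109, 112, 113, 125, 128, 78, 73, 72, 73]
256  [56, 55, 54, 56, 50, 45, 43, 49, 50, 49, 46, 47, 49, 53, 50, 59, 65, 68, 70, 75, 73, 72, 66, 71, 72, 70]
258  [54, 54, 55, 47, 52, 50, 41, 43, 45, 48, 47, 52, 49, 50, 47, 62, 66, 68, 72, 72, 67, 72, 71, 72, 72, 72]
260  [57, 54, 47, 47, 50, 48, 47, 42, 48, 47, 43, 46, 48, 44, 47, 62, 68, 69, 67, 71, 70, 71, 72, 67, 69, 72]
far edge slope 0.056610942249240494
[ 0.43795082 -0.34516825  0.092     ] [ 0.48135441 -0.35624033  0.092     ] yaw -0.2497689358022528
```

```bash
python3 - <<'E'
from h import *
c=calibration("wrist"); P=telemetry.observe()['position']
cs=[at_z(c,x,.092) for x in [(271,227.3),(333.3,231.8),(271,251.3),(331.3,255.3)]]
print(np.round(cs,4)); m=np.mean(cs,0); ctr=at_z(c,(301.7,241.2),.092); print(m,ctr)
d=(m-P)[:2]; cam=np.array(c['pose'])[:2,3]; print(cam)
for s in (1.0,1.02):
  t=cam+(m[:2]-cam)*s-P[:2]; y=1.384+0; print(s,"tx",t@[np.cos(y),np.sin(y)],"ty",t@[np.sin(y),-np.cos(y)])
print([np.linalg.norm(cs[i]-cs[j]) for i,j in ((0,1),(2,3),(0,2),(1,3))])
E
```

```text
[[ 0.4345 -0.3181  0.092 ]
 [ 0.493  -0.334   0.092 ]
 [ 0.4294 -0.3428  0.092 ]
 [ 0.4875 -0.3583  0.092 ]]
[ 0.4610936  -0.33829223  0.092     ] [ 0.46115353 -0.33790547  0.092     ]
[ 0.4662895 -0.224124 ]
1.0 tx -0.03950599142749962 ty 0.016044257828425685
1.02 tx -0.04176893397740112 ty 0.01636619567303876
[np.float64(0.060665631852910344), np.float64(0.060109549439120745), np.float64(0.025181225454841385), np.float64(0.024878614822731373)]
```

```bash

python3 -m inch '[[-0.0415,0.0162,0,0,0,0,0],[0,0,0.02,0,0,0.065,0],[0,0,0.045,0,0,0,0],[0,0,0.045,0,0,0,0],[0,0,0.03,0,0,0,0]]'|sed -n '2,4p'
python3 -m inch '[[0,0,0.014,0,0,0,0],[0,0,0,0,0,0,0.2],[0,0,-0.001,0,0,0,0.5],[0,0,-0.001,0,0,0,0.5],[0,0,-0.0005,0,0,0,0.5]]' 50
```

```text
position: [0.4598, -0.3397, 0.0571]
tool_rot: [-3.14, -0.001, 1.316]
force: [0.8, -0.4, -0.4]
clock: 20.75
position: [0.4615, -0.3408, 0.0497]
tool_rot: [3.14, 0.001, 1.316]
force: [-0.9, 0.7, -1.7]
grip_width: 0.0605
finger_force: 54.3
```

```bash

python3 -m inch '[[0,0,-0.02,0,0,0,0.5],[0,0,-0.045,0,0,0,0.5],[0,0,-0.045,0,0,0,0.5],[0,0,-0.027,0,0,-0.122,0.5],[0,0,0,0,0,-0.122,0.5]]'|sed -n '2,5p'
python3 -m inch '[[0,0,0,0,0,-0.122,0.5],[0.0369,0.0108,0,0,0,0,0.5],[0.0369,0.0108,0,0,0,0,0.5],[0.0369,0.0108,0,0,0,0,0.5],[0.0369,0.0108,0,0,0,0,0.5]]' >/dev/null
python3 -m inch '[[0.0369,0.0108,0,0,0,0,0.5],[0.0369,0.0108,0,0,0,0,0.5],[0.0369,0.0108,0,0,0,0,0.5],[0.0369,0.0108,0,0,0,0,0.5]]' >/dev/null
python3 -m inch '[[0.0369,0.0108,0,0,0,0,0.5],[0.0369,0.0108,0,0,0,0,0.5],[0,0,0,0,0,0,0.5],[0,0,0,0,0,0,0.5]]'
python3 look2.py
```

```text
position: [0.4626, -0.3413, 0.1902]
tool_rot: [3.136, 0.005, 1.564]
force: [0.1, -0.0, -2.7]
grip_width: 0.0601
clock: 22.55
position: [0.5274, 0.0391, 0.1859]
tool_rot: [3.141, 0.0, 1.684]
force: [-0.2, -0.6, -1.3]
grip_width: 0.0603
finger_force: 54.8
tcp [0.5273337  0.03804154 0.18569543] rx,ry 0.5282814678435281 -0.021134777521912316 cam ry 0.05370574447822846
46.75 11; 45.75 34; 43.25 33; 39.75 -35; 37.25 21; 21.25 -18; 19.75 23; -5.25 -17; -6.75 18; -12.25 -28; -14.75 21; -40.25 12; -42.25 -50; -44.25 30; -110.25 -11; -112.25 14; -115.75 17; -149.25 -16; -150.75 -24;
```

```bash

python3 -m inch '[[0,0,0.014,0,0,0,0.5],[0,0,0.014,0,0,0,0.5],[0,0,0,0,0,0,0.5],[0,0,0,0,0,0,0.5]]'|sed -n 2p
python3 - <<'E'
from h import *
im=grab_frame('wrist'); save('pics/w8.png',im); save('pics/w8c.png',cv2.resize(im[130:330,190:380],None,fx=3,fy=3,interpolation=2))
c=calibration("wrist");th=.112;ux=np.array([np.cos(th),np.sin(th)]);uy=np.array([-np.sin(th),np.cos(th)])
for z in (.104,.107,.109):
  print(z,[(r,round(float(uy@at_z(c,(285,r),z)[:2])*1e3,1)) for r in range(160,300,10)])
E
```

```text
position: [0.527, 0.0381, 0.1566]
0.104 [(160, 25.7), (170, 18.4), (180, 10.9), (190, 3.3), (200, -4.4), (210, -12.3), (220, -20.4), (230, -28.6), (240, -37.0), (250, -45.5), (260, -54.3), (270, -63.2), (280, -72.3), (290, -81.5)]
0.107 [(160, 26.1), (170, 18.8), (180, 11.5), (190, 4.0), (200, -3.7), (210, -11.5), (220, -19.4), (230, -27.5), (240, -35.8), (250, -44.2), (260, -52.8), (270, -61.6), (280, -70.6), (290, -79.8)]
0.109 [(160, 26.3), (170, 19.1), (180, 11.8), (190, 4.4), (200, -3.2), (210, -10.9), (220, -18.8), (230, -26.8), (240, -35.0), (250, -43.4), (260, -51.9), (270, -60.6), (280, -69.5), (290, -78.6)]
```

View pics/w8c.png

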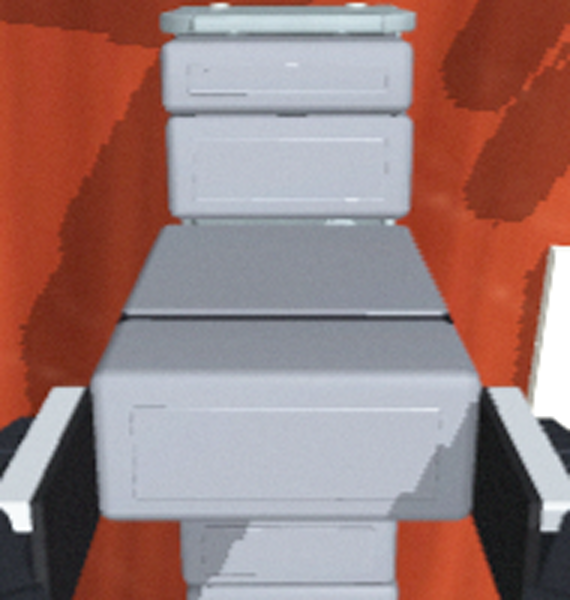

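```bash

python3 -m inch '[[-0.0014,0,0,0,0,0,0.5],[0,0,0.003,0,0,0,0.5],[0,0,0.003,0,0,0,0.5]]'|sed -n '2p;4p'
python3 -m inch '[[0,0,0.003,0,0,0,0.5],[0,0,0.003,0,0,0,0.5]]'|sed -n '2p;4p'
python3 -m inch '[[0,0,0.003,0,0,0,0.5]]'|sed -n '2p;4p'
```

```text
position: [0.5276, 0.0369, 0.1512]
force: [-0.2, -0.9, -1.5]
position: [0.5274, 0.037, 0.1449]
force: [-0.9, -0.7, -0.9]
position: [0.5274, 0.037, 0.1419]
force: [0.4, -0.8, -0.9]
```

```bash

python3 -m inch '[[0,0,0.005,0,0,0,0.5],[0,0,0.005,0,0,0,0.5]]'|sed -n '2p;4p'
python3 -m inch '[[0,0,0.006,0,0,0,0.5],[0,0,0.006,0,0,0,0.5]]'|sed -n '2p;4p'
```

```text
position: [0.5275, 0.037, 0.1318]
force: [-0.2, 0.4, -0.9]
position: [0.5274, 0.037, 0.1196]
force: [0.2, -0.6, -0.7]
```

```bash

python3 -m inch '[[0,0,0.007,0,0,0,0.5],[0,0,0.007,0,0,0,0.5]]'|sed -n '2p;4p'
python3 -m inch '[[0,0,0.006,0,0,0,0.5],[0,0,0.006,0,0,0,0.5]]'|sed -n '2p;4p'
python3 -m inch '[[0,0,0.005,0,0,0,0.5],[0,0,0.003,0,0,0,0.5]]'|sed -n '2p;4p'
```

```text
position: [0.5274, 0.0371, 0.1055]
force: [-0.4, -0.9, -1.5]
position: [0.5274, 0.037, 0.0936]
force: [0.2, -0.8, -0.4]
position: [0.5274, 0.037, 0.0857]
force: [-0.3, -0.7, -1.4]
```

```bash

python3 -m inch '[[0,0,0.004,0,0,0,0.5],[0,0,0.003,0,0,0,0.5]]'|sed -n '2p;4p'
python3 -m inch '[[0,0,0.003,0,0,0,0.5],[0,0,0.002,0,0,0,0.5]]'|sed -n '2p;4p'
python3 -m inch '[[0,0,0.002,0,0,0,0.5],[0,0,0.002,0,0,0,0.5]]'|sed -n '2p;4p'
```

```text
position: [0.5275, 0.037, 0.079]
force: [0.6, -0.9, -0.2]
position: [0.5274, 0.037, 0.074]
force: [-0.2, -0.1, -1.0]
position: [0.5275, 0.037, 0.0701]
force: [-0.7, -0.4, 0.1]
```

```bash

python3 -m inch '[[0,0,0.002,0,0,0,0.5],[0,0,0.002,0,0,0,0.5]]'|sed -n '2p;4p'
python3 -m inch '[[0,0,0.002,0,0,0,0.5]]'|sed -n '2p;4p'
python3 -m inch '[[0,0,0.001,0,0,0,0.5],[0,0,0.0005,0,0,0,0.5]]'|sed -n '2p;4p'
```

```text
position: [0.5275, 0.037, 0.0661]
force: [0.3, -0.5, 0.2]
position: [0.5275, 0.037, 0.0641]
force: [-0.4, -0.0, -0.2]
position: [0.5274, 0.0371, 0.0626]
force: [-1.0, -1.1, -0.7]
```

```bash

python3 -m inch '[[0,0,0.0008,0,0,0,0.5]]'|sed -n '2p;4p'
python3 -m inch '[[0,0,0.0008,0,0,0,0.5]]'|sed -n '2p;4p'
python3 -m inch '[[0,0,0.0006,0,0,0,0.5]]'|sed -n '2p;4p'
```

```text
position: [0.5275, 0.037, 0.0619]
force: [-0.3, -1.3, -0.7]
position: [0.5275, 0.037, 0.0611]
force: [0.7, -1.3, -0.9]
position: [0.5275, 0.037, 0.0605]
force: [-0.3, -1.3, -0.7]
```

```bash

python3 -m inch '[[0,0,0.0006,0,0,0,0.5]]'|sed -n '2p;4p'
python3 -m inch '[[0,0,0.0006,0,0,0,0.5]]'|sed -n '2p;4p'
python3 -m inch '[[0,0,0.0005,0,0,0,0.5]]'|sed -n '2p;4p'
```

```text
position: [0.5275, 0.037, 0.0599]
force: [-0.8, -1.4, 6.4]
position: [0.5275, 0.037, 0.0598]
force: [-6.3, -2.2, 23.0]
position: [0.5275, 0.037, 0.0597]
force: [-8.9, -2.6, 32.6]
```

```bash

python3 -m inch '[[0,0,-0.0013,0,0,0,0.5],[0,0,0,0,0,0,0.2],[0,0,0,0,0,0,0],[0,0,0,0,0,0,0],[0,0,-0.03,0,0,0,0]]'|sed -n '2p;4,6p'
python3 -m inch '[[0,0,-0.05,0,0,0,0],[0,0,-0.05,0,0,0,0],[0,0,-0.01,0,0,0,0],[0,0,0,0,0,0,0],[0,0,0,0,0,0,0]]'|sed -n '1,4p'
python3 look2.py; echo; python3 look.py | grep -v "^[-0]"
python3 - <<'E'
from h import *
for n in ("top","side"):
  c=calibration(n);grab_frame(n)
  for l in ("tab_case","case_a","loose_case","tube_a","phone","pen","label_pad"):
    print(n,l,[(round(r['score'],2),np.round(r['rect']).tolist()) for r in outline_of(l,n)[:6]])
E
```

```text
position: [0.5256, 0.0369, 0.0879]
force: [-0.5, -0.8, 0.4]
grip_width: 0.0855
finger_force: 0.0
clock: 27.35
position: [0.5271, 0.0368, 0.1994]
tool_rot: [-3.141, 0.0, 1.682]
force: [-0.3, -0.7, -0.1]
tcp [0.52686879 0.03688837 0.19895792] rx,ry 0.5276905835363513 -0.02222876400984227 cam ry 0.05140445290462939
45.75 19; 44.75 20; 43.25 27; 39.75 -26; 37.25 26; 25.75 -13; 24.75 11; 21.25 -17; 19.75 42; -1.25 -12; -5.75 -23; -6.75 37; -33.25 -23; -34.25 24; -46.75 24; -56.75 -25; -58.25 -22; -60.75 -14; -65.75 21; -88.25 -15; -89.75 17; -114.25 -19; -115.25 16; -116.75 12; -150.25 -27; 
tcp rx,ry 0.5276303098750941 -0.022159972922154218
tab_case 0.95 [-33.6, -61.9] [498.3, 557.2]
case_a 0.97 [-58.9, -91.2] [497.9, 557.1]
case_a 0.96 [-89.6, -114.2] [497.8, 560.5]
case_a 0.9 [20.0, -8.9] [497.2, 562.5]
case_a 0.89 [-114.4, -152.7] [499.8, 560.0]
case_a 0.67 [39.3, 19.6] [499.9, 557.9]
case_a 0.25 [45.5, 36.5] [495.7, 558.7]
end_left 0.75 [45.1, 40.1] [499.7, 560.9]
top tab_case [(0.7, [238.0, 199.0, 255.0, 236.0])]
top case_a [(0.94, [268.0, 196.0, 281.0, 236.0]), (0.83, [279.0, 193.0
[... 164 characters left out ...]
0.7, [244.0, 141.0, 297.0, 177.0])]
side tab_case [(0.71, [242.0, 178.0, 270.0, 193.0])]
side case_a [(0.82, [249.0, 192.0, 279.0, 235.0]), (0.6, [244.0, 188.0, 272.0, 230.0]), (0.59, [252.0, 199.0, 285.0, 226.0]), (0.57, [233.0, 169.0, 256.0, 177.0]), (0.52, [234.0, 174.0, 268.0, 207.0])]
side loose_case [(0.68, [240.0, 178.0, 267.0, 210.0])]
side tube_a [(0.89, [283.0, 147.0, 294.0, 182.0]), (0.78, [293.0, 151.0, 305.0, 190.0]), (0.23, [238.0, 178.0, 270.0, 212.0])]
side phone [(0.83, [320.0, 278.0, 393.0, 348.0])]
side pen [(0.49, [185.0, 182.0, 233.0, 192.0]), (0.18, [298.0, 211.0, 339.0, 246.0])]
side label_pad [(0.92, [300.0, 210.0, 340.0, 246.0]), (0.17, [244.0, 190.0, 273.0, 229.0])]
```

```bash
python3 -c "from workcell import bot; print(bot.job_done())"
```

```text
the job is handed in; nothing more can be done
None
```

The loose case now stands on the rack's floor directly left of the tab case, with both sides snug and the job handed in at about 28 s. The nudging force peaked at about 9 N. On touching down, the case was briefly pressed onto the floor at about 33 N before I eased off, harder than "gently" called for. The closing wrist view showed every case upright, and I saw no sign that the bystanders had moved.

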